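Snap the inspection torch into its charging cradle

TASK

Put the loose inspection torch into its charging cradle. Press it down sideways, tail towards the hooded contact block but still clear of the hood, until it has snapped fully home in both spring clips, then slide it gently along the clips until its tail rests against the contact, and let go. Do not force it, and leave the other things on the bench where they are.

Things in the scene. Friction and masses are not known exactly. Their poses are not given: they have to be found in the camera images.
- torch: Loose torch: dark cylinder, diameter 22 mm, 170 mm long, about 0.12 kg. Origin on its axis at mid-length; x axis runs along it to the flat tail (x = +85 mm). Head (x = -85 to -60 mm, beside a red ring) is hexagonal, 22 mm across flats. Roll does not matter. Best gripped across, 10 to 15 mm from the middle towards the tail: that is midway between the clips while pressing.
- torch_tail (a point): Centre of the torch's flat tail end, 85 mm from the torch's origin along its +x axis.
- cradle: Charging cradle, fixed on the bench: grey base plate 225 x 80 mm (x = -102.5 to +122.5 mm) on rubber feet, its top 24 mm above the bench, with two sprung columns that carry the clip rail. Origin on the bench under the middle between the clips; x runs along the cradle to the hooded contact block, z up. Rail, clips and contact block belong to the cradle.
- clip_seat (a point): Where the middle of the torch lies when fully home: on the clip axis, midway between the clips, 90 mm above the bench at rest; axes as the cradle; moves with the rail. The rail is a 14 mm wide bar whose top is 19 mm below this axis. It is soft: guided straight down on springs (about 450 N/m, slight preload, damped), it sinks up to 26 mm under load.
- clip_far (a point): Centre of the C-shaped steel clip nearer the contact block, on the clip axis, 45 mm from clip_seat along +x. Each clip is 12 mm wide along x and opens upwards: lips 8 mm above the axis with a 15.6 mm gap, flared lead-ins reaching 14 mm above the axis, about 33 mm apart. 78 mm between the clips are free for fingers.
- clip_near (a point): Centre of the other, equal clip, 45 mm from clip_seat along -x. The torch meets the lips with its axis 16 mm above the clip axis. Snapping into both takes roughly 8 to 15 N in all, so the rail sinks 15 to 26 mm first; then the force drops sharply, the rail springs back up and the torch sits in the saddles below the clips.
- contact_block: Black block with a hood at the +x end of the rail; moves with it; origin at clip_seat. The hood covers x = 75 to 99 mm, 29 mm wide inside, roof from 14 to 19 mm above the clip axis: the torch cannot be lowered there, it must slide the last 10 mm in under it. A push of more than 18 N harms it.
- contact_face (a point): Centre of the face inside the hood that the torch's tail must rest against: 85 mm from clip_seat along +x, on the clip axis. It gives by up to 1.5 mm under more than 6 N. Sliding the seated torch along the clips takes roughly 5 to 12 N.
- flux_jar: Bystander: round white jar with a green lid, 58 mm in diameter, 50 mm high; origin under its centre. Leave alone.
- tape_roll: Bystander: roll of masking tape lying flat, 86 mm in diameter, 24 mm high; origin under its centre. Leave alone.
- bead_jar: Bystander: small glass jar of beads with a cork, 46 mm in diameter, 64 mm high; origin under its centre. Leave alone.

How it is judged:
On the way:
1. the torch is snapped home in both clips, its tail towards the contact block and still more than 6 mm short of the contact (z of torch in the frame of clip_seat between -0.002 and 0.002 m and y of torch in the frame of clip_seat between -0.002 and 0.002 m and angle between the x axis of torch and the x axis of clip_seat, either way round below 0.04 rad and x of torch_tail in the frame of clip_seat between 0.045 and 0.079 m), for 0.2 s.
At the end, for the whole second after the job is handed in: The torch lies at rest, let go, in both clips: its middle within 2 mm of the clip axis in height and sideways, its axis within 0.04 rad of the clip axis, its tail within 2.5 mm of the contact face (z of torch in the frame of clip_seat between -0.002 and 0.002 m and y of torch in the frame of clip_seat between -0.002 and 0.002 m and angle between the x axis of torch and the x axis of clip_seat, either way round below 0.04 rad and x of torch_tail in the frame of clip_seat above 0.0825 m and linear speed of torch below 0.01 m/s); the robot touches nothing.
It fails at once if the torch is forced: it presses on the cradle (rail, clips or contact block) with more than 30 N (contact force between torch and cradle above 30 N).
It fails at once if the contact is rammed: the torch pushes on the contact block with more than 18 N (contact force between torch and contact_block above 18 N).
It fails at once if the flux jar is moved by more than 20 mm (distance of flux_jar from where it was at the start of the episode above 0.02 m).
It fails at once if the tape roll is moved by more than 20 mm (distance of tape_roll from where it was at the start of the episode above 0.02 m).
It fails at once if the bead jar is moved by more than 20 mm (distance of bead_jar from where it was at the start of the episode above 0.02 m).
It also fails if it takes over 58 s, if anything falls off the work surface, if the arm or the gripper's body presses on something with over 40 N, if the wrist force passes 120 N, or if a joint passes its speed limit or range.

ROBOT

A 6-joint arm with a two-finger parallel gripper is mounted at the origin on a cart in front of the work surface, level with it; the furniture and walls round the work are solid. World frame = base frame: x ahead of the robot, y to its left, z up, the work surface at z = 0. Lengths are in m, angles in rad, forces in N, time in s.
With the tool pointing down it reaches from about 0.375 to 0.9 m from the base axis. Payload 3.1 kg.
Tool frame: the origin (TCP) lies at the very end of the fingers, on their centre line; the grasp point (between the pads) lies 19 mm behind it; z points along the fingers, y is the line along which they close (so a half turn about z gives the same grasp; the last joint's range is limited). The gripper opens to 87 mm and grips with 3 to 60 N. Pads are 19 mm wide; open, the fingers measure 117 mm over their backs; the gripper's body (75 mm by 190 mm) begins 51 mm behind the grasp point.
Start: joints at [1.03, 0.527, 1.433, -0, 1.181, -0.178], TCP at [0.222, 0.584, 0.223] pointing down, gripper open.
Joint ranges: [-3.08, 3.08], [-0.75, 2.2], [0.22, 2.44], [-1.43, 4.57], [0, 2.65], [-2.85, 2.85]. Speed limits (rad/s): [2.79, 2.79, 3.14, 3.14, 3.14, 3.14].

INTERFACE

Orientations are given as a unit quaternion [w, x, y, z].
In Python, from cell import ctrl gives the robot as it stands.
- The arm moves only by the tool carry_out, never from a script. Its argument "commands" is a list of rows, each a list of 7 numbers: the shift along the tool's x, y, z in mm, then the turn, a rotation vector about the tool's x, y, z in degrees, then the gripper command: -1 is fully open, 1 is shut, values between are in proportion. A call has 1 to 8 rows; each row shifts and turns the commanded pose from where the row before left it, along the tool's axes as they then stand; what a row does not reach is not made up. A row lasts 1/10 s, in which the tool goes at most 50 mm and 8.59 degrees, less where a joint would pass 70% of its speed; a pose out of reach is approached as far as the arm can. A call is refused whole if a number of a shift passes 50 or a number of a turn 8.59, either way. A call with a gripper value outside its range is refused whole. The fingers move at their own pace and stop on an object; "force" is the grip in N (left out, the last holds). Time passes only in rows, so rows that do not move let the fingers close. It gives the time, the measured TCP pose, the force, the opening and the grip force at its end, in the units of the state.
- ctrl.get_state(): the state, without advancing time (a new reading comes with each control period).
- ctrl.read_camera(name): name is "scene" or "top"; returns a dict with "img" (400x640x3 uint8, blue, green, red), "camera_matrix" (3x3 intrinsics, pixels), "rvec" (rotation vector, rad) and "tvec" (3), from world to camera coordinates, as OpenCV has them. Camera axes: x right, y down, z forward; pixel columns grow to the right and rows downward; lengths in m; the calibration is good to about 2 mm. A picture is of the moment at which its call begins. There is no depth.
- ctrl.close_job(): hands the job in; it is judged then, once.
The state is a dict: "clock": time; "joint_pos": joint angles; "joint_vel": joint speeds; "tau": joint torques, N m; "eef_pos": TCP position; "eef_rot": TCP orientation; "ft_force": force on the tool from outside, world axes, zero at the start; "moment": the same for the moment, N m; "grip_width": finger opening in m; "grip_force": force on a finger pad.
Only numpy, scipy, OpenCV 4.12 (cv2) and the standard library are available. Lean on these libraries where they do the work, as an engineer would, in place of code of your own. Each camera call takes 0.05 s, during which the arm holds its last target. There are 200 camera calls.

## Working session

There is one attempt and no reset: what is moved stays moved. The work goes in short steps, Python scripts to look and compute and a tool call to move; the robot and the scene stay as the last step left them, time stands still between calls to the robot, and variables do not carry over. Pictures are saved under pics/ and viewed, at most 10 in all, crops included, and the job is handed in when it is done.

Besides the shell and the picture viewer there is one more tool, called after "Request:" by a JSON object that holds its "method" and its "body", one argument or row to a line. carry_out: Moves the arm, as the interface text tells. Its arguments: {"type":"object","properties":{"commands":{"type":"array","items":{"type":"array","items":{"type":"number"}}},"force":{"type":"number"}},"required":["commands"]}

```bash
mkdir -p pics
python3 - <<'E'
from cell import ctrl
import cv2,pickle
d={}
for n in("scene","top"):
    r=ctrl.read_camera(n);d[n]=r;cv2.imwrite(f"pics/{n}0.png",r["img"])
    print(n,r["camera_matrix"],r["rvec"],r["tvec"])
pickle.dump(d,open("d0.pkl","wb"))
print(ctrl.get_state())
E
```

```text
scene [[405.39060062   0.         317.69057768]
 [  0.         405.39060062 190.38921617]
 [  0.           0.           1.        ]] [ 2.1896483  -1.06016686  0.39413266] [-0.33602211  0.36804599  0.70059363]
top [[435.61241674   0.         318.61182005]
 [  0.         435.61241674 199.56111716]
 [  0.           0.           1.        ]] [ 2.15490386 -2.20580651  0.09086314] [0.01954655 0.58250574 0.95865807]
{'clock': 0.1, 'joint_pos': array([ 1.02948218e+00,  5.28379370e-01,  1.43379957e+00, -1.65366767e-05,
        1.18138084e+00, -1.78506058e-01]), 'joint_vel': array([-0.00058859, -0.00192807, -0.00233234, -0.00066435,  0.00159139,
       -0.00101749]), 'tau': array([ 5.59647615e-04, -4.40984881e+01, -1.77151161e+01,  6.35221833e-02,
        5.33227343e-02, -3.61978505e-05]), 'eef_pos': array([0.2214433 , 0.58373989, 0.22165761]), 'eef_rot': array([-3.39244017e-04,  1.80407573e-01,  9.83591450e-01, -9.23235350e-04]), 'ft_force': array([ 0.56616651,  1.10685054, -0.18804597]), 'moment': array([ 0.01358508, -0.01885066,  0.0039809 ]), 'grip_force': 0.0, 'grip_width': 0.08724061053360739}
```

View pics/scene0.png

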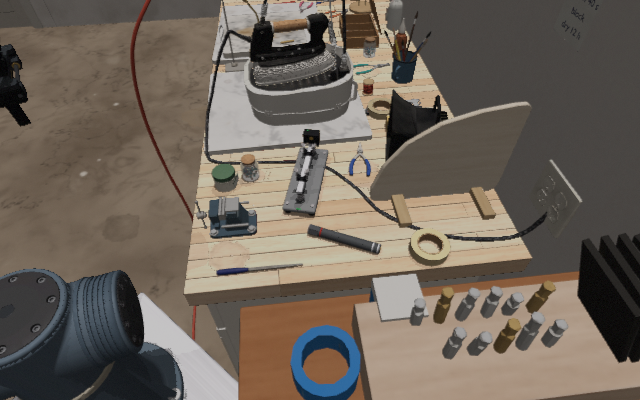

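View pics/top0.png

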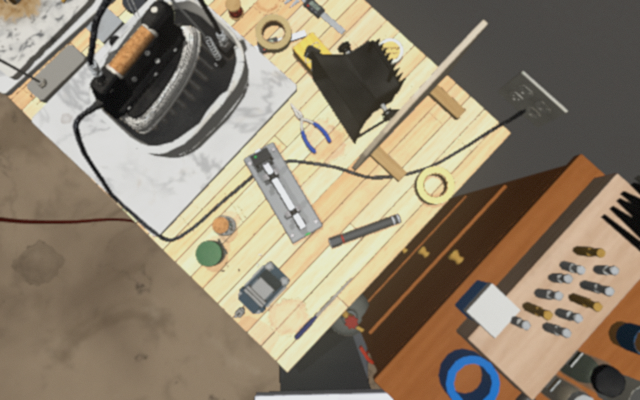

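The scene view has the torch at about (310,230) to (380,246), red ring at the left end, so the tail is on the right. The cradle is at about (308,178) with its black hood at the far end (311,140). In the top view the torch runs (330,243) to (400,217) and the cradle (262,150) to (305,240). I'll enlarge both for detail.

```bash
cat > h.py <<'E'
import numpy as np,cv2
def ray(r,uv,z):
    """pixel -> world point on plane z"""
    R=cv2.Rodrigues(np.array(r["rvec"]))[0];t=np.array(r["tvec"]).ravel()
    c=-R.T@t; n=cv2.undistortPoints(np.array([[uv]],float),r["camera_matrix"],None)[0,0]
    d=R.T@np.array([*n,1]); return c+d*(z-c[2])/d[2]
def proj(r,p):
    return cv2.projectPoints(np.array(p,float).reshape(-1,1,3),np.array(r["rvec"]),np.array(r["tvec"]),r["camera_matrix"],None)[0][:,0]
def tri(ra,ua,rb,ub):
    P=[r["camera_matrix"]@np.c_[cv2.Rodrigues(np.array(r["rvec"]))[0],np.array(r["tvec"]).ravel()] for r in(ra,rb)]
    X=cv2.triangulatePoints(P[0],P[1],np.array(ua,float).reshape(2,1),np.array(ub,float).reshape(2,1)).ravel();return X[:3]/X[3]
E
python3 - <<'E'
import pickle,cv2,numpy as np
from h import *
d=pickle.load(open("d0.pkl","rb"))
a=cv2.resize(d["top"]["img"][135:255,230:410],None,fx=4.4,fy=4.4,interpolation=cv2.INTER_CUBIC)
b=cv2.resize(d["scene"]["img"][125:260,270:400],None,fx=4.4,fy=4.4,interpolation=cv2.INTER_CUBIC)
cv2.imwrite("pics/a.png",a);cv2.imwrite("pics/b.png",b)
T=d["top"];S=d["scene"]
for uv in((330,243),(400,217)):print(ray(T,uv,.011))
for uv in((310,230),(380,246)):print(ray(S,uv,.011))
for uv in((256,150),(305,240)):print(ray(T,uv,.024))
E
```

```text
[ 0.4844988  -0.01758333  0.011     ]
[ 0.53968666 -0.17847901  0.011     ]
[ 0.48162476 -0.02224806  0.011     ]
[ 0.543102   -0.17319005  0.011     ]
[0.69924571 0.14575299 0.024     ]
[0.49272475 0.03851858 0.024     ]
```

View pics/a.png

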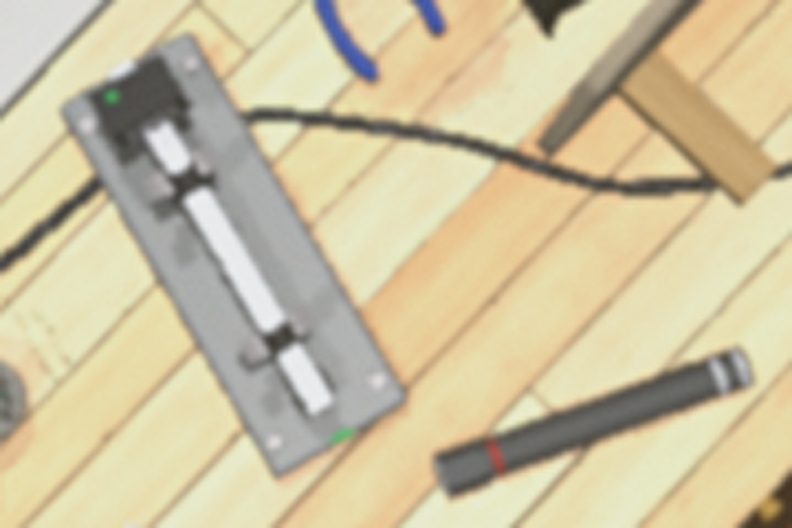

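View pics/b.png

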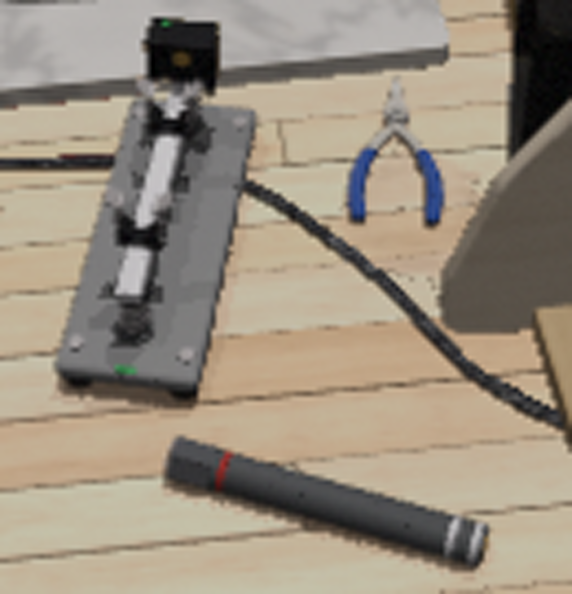

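The crops show the plate corners at top-view crop pixels of about (185,32), (62,105), (280,478) and (405,395). The white rail runs (160,130) to (318,405), and the clips are near (187,187) and (280,340). The torch has its red ring near (497,455), left, and its tail at (745,367).

```bash
cat > m.py <<'E'
import pickle,cv2,numpy as np
from h import *
d=pickle.load(open("d0.pkl","rb"));T=d["top"];S=d["scene"]
def mask(r,roi,lo,hi):
    hsv=cv2.cvtColor(r["img"],cv2.COLOR_BGR2HSV);m=cv2.inRange(hsv,lo,hi)
    k=np.zeros_like(m);x0,y0,x1,y1=roi;k[y0:y1,x0:x1]=m[y0:y1,x0:x1]
    n,l,st,c=cv2.connectedComponentsWithStats(k);i=1+np.argmax(st[1:,4]);return (l==i).astype(np.uint8),st[i,4]
def rect_pts(m,r,z):
    c=max(cv2.findContours(m,cv2.RETR_EXTERNAL,cv2.CHAIN_APPROX_NONE)[0],key=cv2.contourArea)
    p=np.array([ray(r,q[0],z)[:2] for q in cv2.convexHull(c)],np.float32)*1000
    return cv2.minAreaRect(p)
for n,r,roi in(("T",T,(322,205,410,252)),("S",S,(303,220,388,256))):
    m,a=mask(r,roi,(0,0,0),(180,75,140));m=cv2.morphologyEx(m,cv2.MORPH_CLOSE,np.ones((5,5)))
    q=rect_pts(m,r,.011);print("torch",n,a,q,"box",cv2.boxPoints(q).round(1).tolist())
for n,r,roi in(("T",T,(238,138,328,250)),):
    m,a=mask(r,roi,(0,0,75),(180,45,170));m=cv2.morphologyEx(m,cv2.MORPH_CLOSE,np.ones((5,5)))
    q=rect_pts(m,r,.024);print("base",n,a,q,cv2.boxPoints(q).round(1).tolist())
hsv=cv2.cvtColor(T["img"],cv2.COLOR_BGR2HSV)[160:232,258:310]
ys,xs=np.nonzero((hsv[...,1]<35)&(hsv[...,2]>205));
w=np.array([ray(T,(x+258,y+160),.071)[:2] for x,y in zip(xs,ys)],np.float32)*1000
print("rail",len(w),cv2.minAreaRect(w),cv2.fitLine(w,cv2.DIST_HUBER,0,.01,.01).ravel())
o=lambda x,y:(x/4.4+230-.4,y/4.4+135-.4)
print("corners",[ray(T,o(*c),.024)[:2].round(4).tolist() for c in((185,32),(62,105),(280,478),(405,395))])
so=lambda x,y:(x/4.4+270-.4,y/4.4+125-.4)
print("Scorners",[ray(S,so(*c),.024)[:2].round(4).tolist() for c in((255,110),(135,100),(58,370),(197,388))])
E
python3 m.py
```

```text
torch T 458 ((513.97216796875, -104.41571044921875), (21.35797119140625, 116.92654418945312), 19.49381446838379) box [[484.3999938964844, -52.900001525878906], [523.4000244140625, -163.10000610351562], [543.5, -156.0], [504.5, -45.70000076293945]]
torch S 821 ((506.04443359375, -96.87594604492188), (35.39420700073242, 172.00233459472656), 18.53432846069336) box [[461.8999938964844, -21.0], [516.5999755859375, -184.0], [550.2000122070312, -172.8000030517578], [495.5, -9.699999809265137]]
base T 2062 ((619.4891357421875, 70.05733489990234), (229.75088500976562, 179.4901885986328), 44.46567153930664) [[474.6000061035156, 53.599998474121094], [600.4000244140625, -74.5], [764.2999877929688, 86.5], [638.5999755859375, 214.60000610351562]]
rail 324 ((589.8353271484375, 79.98040771484375), (157.8358612060547, 11.929165840148926), 29.435636520385742) [8.6973822e-01 4.9351332e-01 5.8825806e+02 7.9177429e+01]
corners [[0.7172, 0.1099], [0.6804, 0.1739], [0.4861, 0.065], [0.5268, 0.0004]]
Scorners [[0.7148, 0.1072], [0.6765, 0.1721], [0.4833, 0.0623], [0.5196, -0.0048]]
```

```bash
cat > m2.py <<'E'
from m import *
o=lambda x,y:(x/4.4+230-.4,y/4.4+135-.4); so=lambda x,y:(x/4.4+270-.4,y/4.4+125-.4)
print("----")
for n,a,b in(("farclip",(187,187),(168,118)),("nearclip",(280,340),(138,230)),("hoodLED",(112,97),(165,22)),("railend",(318,405),(132,296)),("nearLED",(343,436),(124,370)),("c1",(185,32),(255,110)),("c3",(280,478),(58,370)),("c4",(405,395),(197,388)),("torchtail",(740,367),(475,545)),("ring",(497,455),(224,470)),("head",(447,475),(178,463))):
    print(n,tri(T,o(*a),S,so(*b)).round(4))
for n,r,roi in(("T",T,(322,205,410,252)),("S",S,(303,220,388,256))):
    x0,y0,x1,y1=roi;im=r["img"][y0:y1,x0:x1].astype(int)
    wood=(im[...,2]-im[...,0]>25)&~((im[...,2]-im[...,1])>45)
    m=np.zeros(r["img"].shape[:2],np.uint8);m[y0:y1,x0:x1]=~wood
    m=cv2.morphologyEx(m,cv2.MORPH_OPEN,np.ones((3,3)));nn,l,st,c=cv2.connectedComponentsWithStats(m);i=1+np.argmax(st[1:,4]);m=(l==i).astype(np.uint8)
    q=rect_pts(m,r,.011);print("torch",n,st[i,4],q)
print("board foot",[ray(T,u,0.0)[:2].round(3).tolist() for u in((403,180),(366,152),(354,166))])
E
python3 m2.py | sed -n '/----/,$p'
```

```text
----
farclip [0.6289 0.104  0.0798]
nearclip [0.5532 0.061  0.0763]
hoodLED [0.6681 0.1363 0.1084]
railend [0.5227 0.0427 0.0622]
nearLED [0.506  0.0333 0.024 ]
c1 [0.7182 0.1101 0.0199]
c3 [0.486  0.0653 0.0193]
c4 [0.5268 0.0007 0.0132]
torchtail [ 0.5368 -0.1728  0.0086]
ring [ 0.4942 -0.0453  0.0115]
head [ 0.4851 -0.0201  0.0064]
torch T 482 ((517.6353759765625, -113.85541534423828), (19.35331916809082, 134.96267700195312), 18.292003631591797)
torch S 787 ((508.4360656738281, -95.80799865722656), (31.43471908569336, 171.07240295410156), 19.165008544921875)
board foot [[0.626, -0.191], [0.693, -0.107], [0.661, -0.078]]
```

Request:
{"method": "carry_out", "body": {
  "commands": [
    [0, 0, 0, 0, 0, 8.4, -1],
    [0, 0, 0, 0, 0, 8.4, -1],
    [0, 0, 0, 0, 0, 8.4, -1],
    [0, 0, 0, 0, 0, 8.4, -1],
    [0, 0, 0, 0, 0, 8.4, -1],
    [0, 0, 0, 0, 0, 8.2, -1],
    [-30, 2, 0, 0, 0, 0, -1],
    [-45, 3, 0, 0, 0, 0, -1]
  ],
  "force": 50
}}

```text
clock: 0.9
eef_pos: [0.2506, 0.5157, 0.222]
eef_rot: [-0.0, 0.579, 0.815, 0.0]
ft_force: [0.8, -0.2, 0.8]
grip_width: 0.0872
grip_force: 0.0
```

Request:
{"method": "carry_out", "body": {
  "commands": [
    [-47, 3.3, 0, 0, 0, 0, -1],
    [-47, 3.3, 0, 0, 0, 0, -1],
    [-47, 3.3, 0, 0, 0, 0, -1],
    [-47, 3.3, 0, 0, 0, 0, -1],
    [-47, 3.3, 0, 0, 0, 0, -1],
    [-47, 3.3, 0, 0, 0, 0, -1],
    [-47, 3.3, 0, 0, 0, 0, -1],
    [-47, 3.3, 0, 0, 0, 0, -1]
  ]
}}

```text
clock: 1.7
eef_pos: [0.3986, 0.1663, 0.2225]
eef_rot: [-0.0, 0.581, 0.814, -0.0]
ft_force: [0.3, 0.1, 0.0]
grip_width: 0.0868
grip_force: 0.0
```

Request:
{"method": "carry_out", "body": {
  "commands": [
    [-47, 3.3, 0, 0, 0, 0, -1],
    [-47, 3.3, 0, 0, 0, 0, -1],
    [-47, 3.3, 0, 0, 0, 0, -1],
    [-47, 3.3, 0, 0, 0, 0, -1],
    [-47, 3.3, 0, 0, 0, 0, -1],
    [-47, 3.3, 0, 0, 0, 0, -1],
    [-19, 3.3, 0, 0, 0, 0, -1],
    [0, 0, 0, 0, 0, 0, -1]
  ]
}}

```text
clock: 2.5
eef_pos: [0.5196, -0.1115, 0.2222]
eef_rot: [0.001, 0.582, 0.813, 0.0]
ft_force: [0.1, 0.4, 0.5]
grip_width: 0.0871
grip_force: 0.0
```

Request:
{"method": "carry_out", "body": {
  "commands": [
    [2.5, -3, 40, 0, 0, 0, -1],
    [0, 0, 45, 0, 0, 0, -1],
    [0, 0, 45, 0, 0, 0, -1],
    [0, 0, 35, 0, 0, 0, -1],
    [0, 0, 25, 0, 0, 0, -1],
    [0, 0, 15, 0, 0, 0, -1],
    [0, 0, 10, 0, 0, 0, -1],
    [0, 0, 0, 0, 0, 0, -1]
  ]
}}

```text
clock: 3.3
eef_pos: [0.5133, -0.1058, 0.0066]
eef_rot: [-0.002, 0.58, 0.815, -0.0]
ft_force: [-0.4, 0.3, 0.6]
grip_width: 0.0871
grip_force: 0.0
```

Request:
{"method": "carry_out", "body": {
  "commands": [
    [-2, 0, 2, 0, 0, 0, -1],
    [0, 0, 2, 0, 0, 0, -1],
    [0, 0, 0, 0, 0, 0, -1],
    [0, 0, 0, 0, 0, 0, -1]
  ]
}}

```text
clock: 3.7
eef_pos: [0.5156, -0.1096, 0.0041]
eef_rot: [0.001, 0.581, 0.814, 0.0]
ft_force: [-0.2, -0.3, -0.0]
grip_width: 0.087
grip_force: 0.0
```

Run:
```python
from cell import ctrl
import cv2,pickle,numpy as np
d={}
for n in("scene","top"):d[n]=ctrl.read_camera(n)
pickle.dump(d,open("d1.pkl","wb"))
a=cv2.resize(d["top"]["img"][150:270,300:430],None,fx=3.3,fy=3.3);b=cv2.resize(d["scene"]["img"][180:300,290:410],None,fx=3.3,fy=3.3)
cv2.imwrite("pics/c.png",np.hstack([a,b])[:,:800]);s=ctrl.get_state();print(s["eef_pos"],s["ft_force"])
```

```text
[ 0.51547009 -0.10957538  0.00397733] [ 0.34288726  0.10584644 -0.45087759]
```

View pics/c.png

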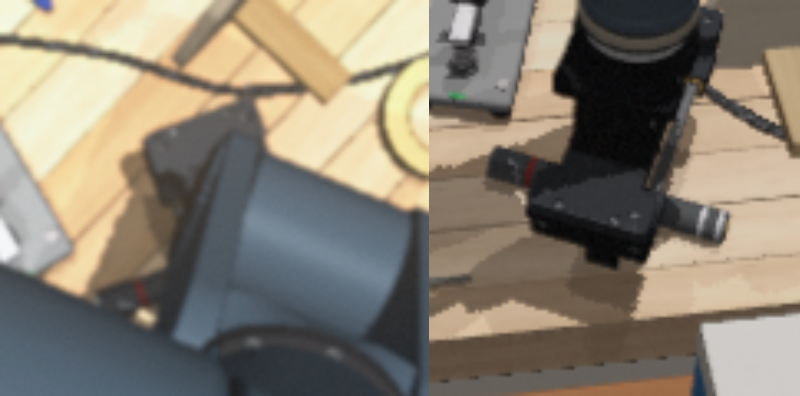

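The gripper straddles the torch just on the tail side of its middle: in the right half the ring is at (530,172) and the tail at (720,225). I'll lower it slightly and close.

Request:
{"method": "carry_out", "body": {
  "commands": [
    [0, 0, 2, 0, 0, 0, -1],
    [0, 0, 0, 0, 0, 0, 0],
    [0, 0, 0, 0, 0, 0, 1],
    [0, 0, 0, 0, 0, 0, 1],
    [0, 0, 0, 0, 0, 0, 1],
    [0, 0, 0, 0, 0, 0, 1],
    [0, 0, 0, 0, 0, 0, 1],
    [0, 0, 0, 0, 0, 0, 1]
  ],
  "force": 50
}}

```text
clock: 4.6
eef_pos: [0.5153, -0.1094, 0.0016]
eef_rot: [0.0, 0.581, 0.814, 0.0]
ft_force: [0.3, 0.3, 0.6]
grip_width: 0.0392
grip_force: 0.0
```

Request:
{"method": "carry_out", "body": {
  "commands": [
    [0, 0, 0, 0, 0, 0, 1],
    [0, 0, 0, 0, 0, 0, 1],
    [0, 0, 0, 0, 0, 0, 1],
    [0, 0, 0, 0, 0, 0, 1],
    [0, 0, 0, 0, 0, 0, 1],
    [0, 0, 0, 0, 0, 0, 1],
    [0, 0, 0, 0, 0, 0, 1]
  ]
}}

```text
clock: 5.3
eef_pos: [0.5154, -0.1094, 0.0016]
eef_rot: [0.0, 0.581, 0.814, 0.0]
ft_force: [0.3, 0.1, 0.6]
grip_width: 0.0207
grip_force: 50.0
```

Request:
{"method": "carry_out", "body": {
  "commands": [
    [0, 0, -5, 0, 0, 0, 1],
    [0, 0, -20, 0, 0, 0, 1],
    [0, 0, -40, 0, 0, 0, 1],
    [0, 0, -45, 0, 0, 0, 1],
    [0, 0, -45, 0, 0, 0, 1],
    [0, 0, -45, 0, 0, 0, 1],
    [0, 0, -10, 0, 0, 0, 1],
    [0, 0, 0, 0, 0, 0, 1]
  ]
}}

```text
clock: 6.1
eef_pos: [0.516, -0.1097, 0.2135]
eef_rot: [0.002, 0.581, 0.814, 0.0]
ft_force: [-0.3, -0.1, -0.9]
grip_width: 0.021
grip_force: 50.0
```

Request:
{"method": "carry_out", "body": {
  "commands": [
    [0, 0, 0, 0, 0, -8.4, 1],
    [0, 0, 0, 0, 0, -8.4, 1],
    [0, 0, 0, 0, 0, -8.4, 1],
    [0, 0, 0, 0, 0, -8.4, 1],
    [0, 0, 0, 0, 0, -8.4, 1],
    [0, 0, 0, 0, 0, -8.4, 1],
    [0, 0, 0, 0, 0, -8.4, 1],
    [0, 0, 0, 0, 0, -8.4, 1]
  ]
}}

```text
clock: 6.9
eef_pos: [0.5133, -0.1086, 0.2086]
eef_rot: [-0.003, 0.03, 1.0, 0.001]
ft_force: [-0.2, 0.5, -1.8]
grip_width: 0.021
grip_force: 50.0
```

Request:
{"method": "carry_out", "body": {
  "commands": [
    [0, 0, 0, 0, 0, -8.4, 1],
    [0, 0, 0, 0, 0, -8.4, 1],
    [0, 0, 0, 0, 0, -8.4, 1],
    [0, 0, 0, 0, 0, -8.2, 1],
    [0, 0, 0, 0, 0, 0, 1]
  ]
}}

```text
clock: 7.4
eef_pos: [0.5135, -0.1087, 0.2089]
eef_rot: [-0.002, -0.255, 0.967, 0.002]
ft_force: [-0.4, 0.6, -1.4]
grip_width: 0.0208
grip_force: 50.0
```

Request:
{"method": "carry_out", "body": {
  "commands": [
    [-15, 13, 0, 0, 0, 0, 1],
    [-31, 26, 0, 0, 0, 0, 1],
    [-31, 26, 0, 0, 0, 0, 1],
    [-31, 26, 0, 0, 0, 0, 1],
    [-31, 26, 0, 0, 0, 0, 1],
    [-16, 12, 0, 0, 0, 0, 1],
    [0, 0, 0, 0, 0, 0, 1],
    [0, 0, 0, 0, 0, 0, 1]
  ]
}}

```text
clock: 8.2
eef_pos: [0.585, 0.0795, 0.2098]
eef_rot: [-0.002, -0.255, 0.967, 0.0]
ft_force: [-0.3, -1.0, -0.5]
grip_width: 0.0209
grip_force: 50.0
```

Run:
```python
from cell import ctrl
import cv2,pickle,numpy as np
d={}
for n in("scene","top"):d[n]=ctrl.read_camera(n)
pickle.dump(d,open("d2.pkl","wb"))
s=ctrl.get_state();print(s)
from h import proj
p=s["eef_pos"];u=proj(d["scene"],p)[0];v=proj(d["top"],p)[0];print(u,v)
def crop(r,c):
    x,y=int(np.clip(c[0]-65,0,510)),int(np.clip(c[1]-65,0,270));print(x,y);return cv2.resize(r["img"][y:y+130,x:x+130],None,fx=3,fy=3)
cv2.imwrite("pics/e.png",np.hstack([crop(d["top"],v),crop(d["scene"],u)]))
```

```text
{'clock': 8.3, 'joint_pos': array([-5.56943926e-02,  4.95902532e-01,  1.53244098e+00, -5.61072578e-04,
        1.11587039e+00, -2.14108064e+00]), 'joint_vel': array([-0.00989896, -0.00810431, -0.00587512,  0.0016072 , -0.00026261,
       -0.00326795]), 'tau': array([ 5.12330588e-01, -4.21683848e+01, -1.71024674e+01, -5.47034468e-02,
        7.62910489e-02,  7.26515384e-03]), 'eef_pos': array([0.58526152, 0.07838865, 0.2105118 ]), 'eef_rot': array([-1.32448980e-03, -2.54584790e-01,  9.67049535e-01,  1.63938258e-04]), 'ft_force': array([-0.91597294, -0.36943686, -1.86978827]), 'moment': array([0.05454903, 0.02161892, 0.04485527]), 'grip_force': 49.98175084590912, 'grip_width': 0.020890818478870393}
[301.77247281 121.93969674] [279.03475205 190.81096087]
214 125
236 56
```

View pics/e.png

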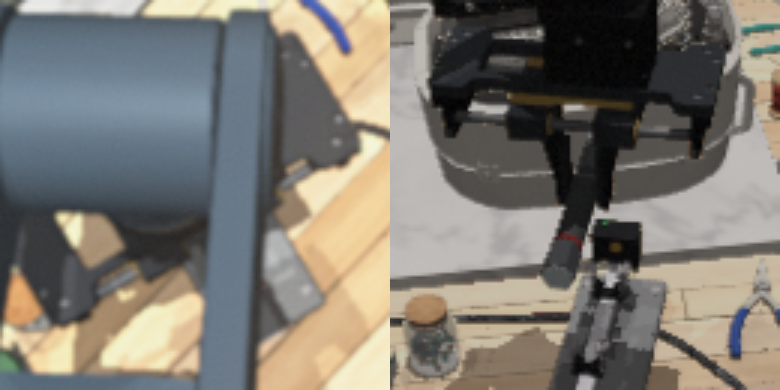

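The right half shows the torch held level between the fingers, with its ring at crop (572,238) and head end near (559,272). I'll cast rays at its held height to check where the grasp lies along it.

Run:
```python
import pickle,numpy as np
from h import *
S=pickle.load(open("d2.pkl","rb"))["scene"]
tcp=np.array([.5853,.0784,.2105]);a=np.radians(29.6);ux=np.array([np.cos(a),np.sin(a)]);n=np.array([-ux[1],ux[0]])
q=lambda x,y:((x-390)/3+236-.33,y/3+56-.33)
for nm,c in(("ring",(570,238)),("headend c",(556,272)),("ringL",(557,235)),("ringR",(584,241))):
  for z in(.215,.220,.225):
    p=ray(S,q(*c),z)[:2]-tcp[:2];print(nm,z,(p@ux*1000).round(1),(p@n*1000).round(1))
for s in(-60,-72,-85,-97):print(s,proj(S,[*(tcp[:2]+ux*s/1000),.22])[0]*1)
im=S["img"][110:150,280:310].astype(int);ys,xs=np.nonzero((im[...,2]>im[...,1]+50)&(im[...,2]>im[...,0]+50));print(xs.mean()+280,ys.mean()+110,len(xs),xs.min()+280,xs.max()+280)
```

```text
ring 0.215 -50.9 3.3
ring 0.22 -56.9 1.8
ring 0.225 -62.8 0.3
headend c 0.215 -87.6 5.7
headend c 0.22 -93.2 4.2
headend c 0.225 -98.8 2.7
ringL 0.215 -49.0 12.9
ringL 0.22 -54.9 11.4
ringL 0.225 -60.9 9.8
ringR 0.215 -52.8 -7.1
ringR 0.22 -58.7 -8.4
ringR 0.225 -64.6 -9.8
-60 [296.22241536 136.04109414]
-72 [295.08862844 139.77062487]
-85 [293.83538306 143.89310774]
-97 [292.65478553 147.77661947]
295.5 134.66666666666666 6 293 298
```

Request:
{"method": "carry_out", "body": {
  "commands": [
    [0, 0, 20, 0, 0, 0, 1],
    [0, 0, 35, 0, 0, 0, 1],
    [0, 0, 30, 0, 0, 0, 1],
    [0, 0, 12, 0, 0, 0, 1],
    [0, 0, 6, 0, 0, 0, 1],
    [0, 0, 0, 0, 0, 0, 1],
    [0, 0, 0, 0, 0, 0, 1]
  ],
  "force": 60
}}

```text
clock: 9.0
eef_pos: [0.5874, 0.079, 0.1098]
eef_rot: [0.001, -0.255, 0.967, -0.0]
ft_force: [-0.3, -0.8, -0.3]
grip_width: 0.0207
grip_force: 60.0
```

```bash
cat > look.py <<'E'
from cell import ctrl
import cv2,pickle,numpy as np,sys
from h import *
r=ctrl.read_camera("scene");s=ctrl.get_state();p=s["eef_pos"]
e=np.array([.5918,.0817]);a=np.radians(29.6);ux=np.array([np.cos(a),np.sin(a)]);n=np.array([-ux[1],ux[0]])
print("clip frame x,y mm",((p[:2]-e)@ux*1000).round(1),((p[:2]-e)@n*1000).round(1),"z",p[2].round(4),"F",s["ft_force"].round(1),"Fx",(s["ft_force"][:2]@ux).round(1),"M",s["moment"].round(2),"q",s["eef_rot"].round(3))
pickle.dump(r,open(sys.argv[1]+".pkl","wb"))
cv2.imwrite(f"pics/{sys.argv[1]}.png",cv2.resize(r["img"][100:220,250:370],None,fx=5,fy=5,interpolation=cv2.INTER_CUBIC))
E
python3 look.py f
```

```text
clip frame x,y mm -5.0 -0.1 z 0.11 F [ 1.4 -1.2 -1.1] Fx 0.6 M [0.07 0.03 0.01] q [ 0.001 -0.255  0.967 -0.   ]
```

View pics/f.png

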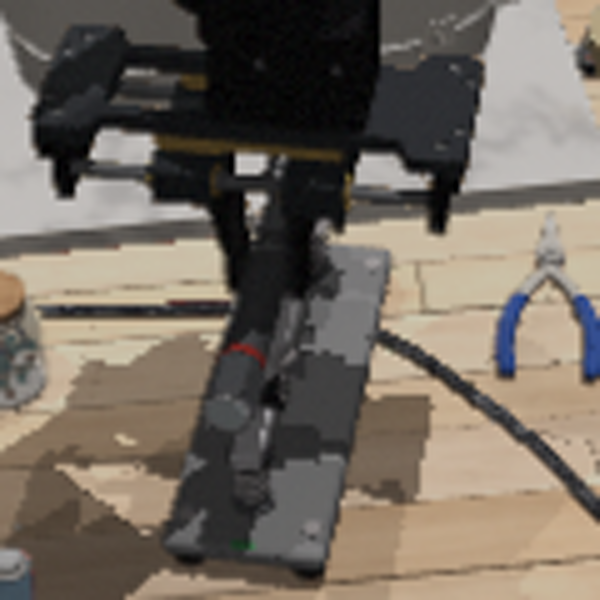

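The torch hangs just above the clips, ring at crop (245,352) and head face at (228,411). I'll check both points in the cradle frame.

```bash
cat > chk.py <<'E'
import pickle,numpy as np,sys
from h import *
S=pickle.load(open(sys.argv[1]+".pkl","rb"))
e=np.array([.5918,.0817]);a=np.radians(29.6);ux=np.array([np.cos(a),np.sin(a)]);n=np.array([-ux[1],ux[0]])
for c in sys.argv[2:]:
  x,y,z=eval(c);p=ray(S,(x/5+250-.4,y/5+100-.4),z)[:2]-e;print(c,(p@ux*1000).round(1),(p@n*1000).round(1))
im=S["img"].astype(int);m=(im[...,2]>im[...,1]+45)&(im[...,2]>im[...,0]+45);m[:150]=0;m[190:]=0;m[:,:285]=0;m[:,312:]=0
ys,xs=np.nonzero(m);print("ring",len(xs),xs.mean(),ys.mean(),(xs.mean()-250+.4)*5,(ys.mean()-100+.4)*5)
E
python3 chk.py f "(228,411,.1195)" "(245,352,.129)" "(218,349,.1195)" "(266,362,.1195)"
```

```text
(228,411,.1195) -102.3 1.4
(245,352,.129) -74.4 -1.3
(218,349,.1195) -64.8 13.5
(266,362,.1195) -69.9 -9.5
ring 11 299.54545454545456 169.9090909090909 249.7272727272728 351.54545454545456
```

Request:
{"method": "carry_out", "body": {
  "commands": [
    [0, 0, 5, 0, 0, 0, 1],
    [0, 0, 5, 0, 0, 0, 1],
    [0, 0, 2, 0, 0, 0, 1],
    [0, 0, 2, 0, 0, 0, 1],
    [0, 0, 2, 0, 0, 0, 1],
    [0, 0, 2, 0, 0, 0, 1],
    [0, 0, 0, 0, 0, 0, 1]
  ]
}}

```text
clock: 9.75
eef_pos: [0.5868, 0.079, 0.0906]
eef_rot: [0.0, -0.256, 0.967, -0.0]
ft_force: [-0.1, -1.4, 1.6]
grip_width: 0.0206
grip_force: 60.0
```

Request:
{"method": "carry_out", "body": {
  "commands": [
    [0, 0, 2, 0, 0, 0, 1],
    [0, 0, 2, 0, 0, 0, 1],
    [0, 0, 2, 0, 0, 0, 1],
    [0, 0, 0, 0, 0, 0, 1]
  ]
}}

```text
clock: 10.15
eef_pos: [0.5871, 0.079, 0.0847]
eef_rot: [0.001, -0.256, 0.967, -0.0]
ft_force: [2.0, -2.7, 2.9]
grip_width: 0.0206
grip_force: 60.0
```

Request:
{"method": "carry_out", "body": {
  "commands": [
    [0, -1, 2, 0, 0, 0, 1],
    [0, 0, 2, 0, 0, 0, 1],
    [0, 0, 2, 0, 0, 0, 1],
    [0, 0, 0, 0, 0, 0, 1]
  ]
}}

```text
clock: 10.55
eef_pos: [0.5874, 0.0786, 0.0788]
eef_rot: [0.001, -0.255, 0.967, -0.0]
ft_force: [1.4, -1.0, 4.7]
grip_width: 0.0204
grip_force: 60.0
```

Request:
{"method": "carry_out", "body": {
  "commands": [
    [0, 0, 1, 0, 0, 0, 1],
    [0, 0, 2, 0, 0, 0, 1],
    [0, 0, 1, 0, 0, 0, 1],
    [0, 0, 0, 0, 0, 0, 1]
  ]
}}

```text
clock: 10.95
eef_pos: [0.5874, 0.0786, 0.0751]
eef_rot: [0.001, -0.256, 0.967, -0.0]
ft_force: [0.6, -1.6, 7.2]
grip_width: 0.0207
grip_force: 60.0
```

Request:
{"method": "carry_out", "body": {
  "commands": [
    [0, 0, 1, 0, 0, 0, 1],
    [0, 0, 1, 0, 0, 0, 1],
    [0, 0, 1, 0, 0, 0, 1],
    [0, 0, 0, 0, 0, 0, 1]
  ]
}}

```text
clock: 11.35
eef_pos: [0.5874, 0.0786, 0.0723]
eef_rot: [0.001, -0.255, 0.967, -0.0]
ft_force: [0.1, -1.0, 8.4]
grip_width: 0.0206
grip_force: 60.0
```

Request:
{"method": "carry_out", "body": {
  "commands": [
    [0, 0, 1, 0, 0, 0, 1],
    [0, 0, 1, 0, 0, 0, 1],
    [0, 0, 1, 0, 0, 0, 1],
    [0, 0, 0, 0, 0, 0, 1]
  ]
}}

```text
clock: 11.75
eef_pos: [0.5876, 0.0787, 0.0695]
eef_rot: [0.001, -0.255, 0.967, -0.0]
ft_force: [-0.4, -1.3, 8.4]
grip_width: 0.0209
grip_force: 60.0
```

Request:
{"method": "carry_out", "body": {
  "commands": [
    [0, 0, 1, 0, 0, 0, 1],
    [0, 0, 1, 0, 0, 0, 1],
    [0, 0, 0, 0, 0, 0, 1]
  ]
}}

```text
clock: 12.05
eef_pos: [0.5877, 0.0787, 0.0674]
eef_rot: [0.001, -0.255, 0.967, -0.0]
ft_force: [0.7, -0.7, 7.5]
grip_width: 0.0205
grip_force: 60.0
```

Request:
{"method": "carry_out", "body": {
  "commands": [
    [0, 0, 1, 0, 0, 0, 1],
    [0, 0, 1, 0, 0, 0, 1],
    [0, 0, 0, 0, 0, 0, 1]
  ]
}}

```text
clock: 12.35
eef_pos: [0.5874, 0.0782, 0.0646]
eef_rot: [0.001, -0.256, 0.967, -0.0]
ft_force: [2.7, -2.8, 4.6]
grip_width: 0.0203
grip_force: 60.0
```

Request:
{"method": "carry_out", "body": {
  "commands": [
    [0, 0, 1, 0, 0, 0, 1],
    [0, 0, 1, 0, 0, 0, 1],
    [0, 0, 0, 0, 0, 0, 1]
  ]
}}

```text
clock: 12.65
eef_pos: [0.5874, 0.0782, 0.0627]
eef_rot: [0.001, -0.256, 0.967, -0.0]
ft_force: [2.1, -2.6, 5.8]
grip_width: 0.0208
grip_force: 60.0
```

```bash
python3 look.py g
```

```text
clip frame x,y mm -5.5 -0.8 z 0.0628 F [ 1.4 -2.2  6.2] Fx 0.2 M [-0.44 -0.22  0.09] q [ 0.001 -0.256  0.967 -0.   ]
```

View pics/g.png

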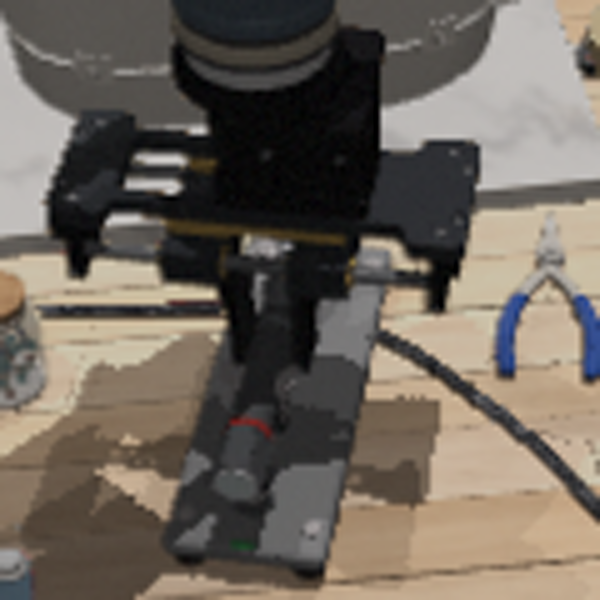

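Request:
{"method": "carry_out", "body": {
  "commands": [
    [0, 0, -3, 0, 0, 0, 1],
    [0, 0, -3, 0, 0, 0, 1],
    [0, 0, -3, 0, 0, 0, 1],
    [0, 0, -3, 0, 0, 0, 1],
    [0, 0, 0, 0, 0, 0, 1],
    [0, 0, 0, 0, 0, 0, 1]
  ]
}}

```text
clock: 13.3
eef_pos: [0.5874, 0.0783, 0.0746]
eef_rot: [0.001, -0.256, 0.967, -0.0]
ft_force: [5.0, -3.8, -0.5]
grip_width: 0.0203
grip_force: 60.0
```

```bash
python3 look.py i
```

```text
clip frame x,y mm -5.6 -0.8 z 0.0745 F [ 4.8 -3.7  1.8] Fx 2.4 M [-0.51 -0.68  0.12] q [ 0.001 -0.256  0.967 -0.   ]
```

Request:
{"method": "carry_out", "body": {
  "commands": [
    [0, 0, -1, 0, 0, 0, 1],
    [0, 0, -1, 0, 0, 0, 1],
    [0, 0, -1, 0, 0, 0, 0.1],
    [0, 0, 0, 0, 0, 0, 0.1],
    [0, 0, 0, 0, 0, 0, 0.1],
    [0, 0, 0, 0, 0, 0, 0.1],
    [0, 0, 0, 0, 0, 0, 0.1]
  ]
}}

```text
clock: 14.05
eef_pos: [0.5859, 0.0788, 0.0772]
eef_rot: [-0.001, -0.256, 0.967, 0.0]
ft_force: [-0.3, 0.2, 0.5]
grip_width: 0.0384
grip_force: 0.0
```

Request:
{"method": "carry_out", "body": {
  "commands": [
    [0, 0, -10, 0, 0, 0, 0.1],
    [0, 0, -25, 0, 0, 0, 0.1],
    [0, 0, -40, 0, 0, 0, 0.1],
    [0, 0, -40, 0, 0, 0, 0.1],
    [0, 0, -20, 0, 0, 0, 0.1],
    [0, 0, 0, 0, 0, 0, 0.1]
  ]
}}

```text
clock: 14.65
eef_pos: [0.5892, 0.0785, 0.2172]
eef_rot: [0.004, -0.256, 0.967, -0.001]
ft_force: [0.9, 0.3, -0.9]
grip_width: 0.039
grip_force: 0.0
```

```bash
python3 look.py j
```

```text
clip frame x,y mm -5.2 -0.7 z 0.2148 F [-0.4  0.1 -0.1] Fx -0.3 M [0.03 0.02 0.04] q [ 0.002 -0.256  0.967 -0.001]
```

View pics/j.png

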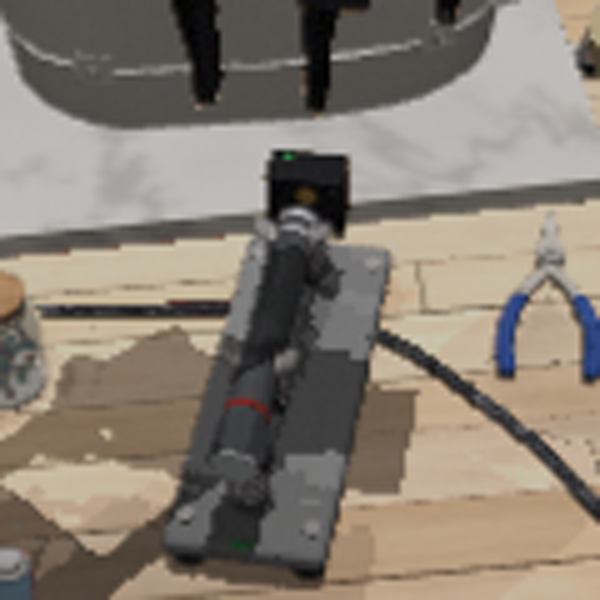

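The torch now lies free in the clips. The ring is at (248,406), the head face at (240,463), and the tail bands end at about (302,212), short of the hood. I'll check seat height and position.

```bash
for z in .085 .09 .095 .1; do python3 chk.py j "(240,463,$z)" "(302,210,$z+.009)" "(248,407,$z+.009)"; done
```

```text
(240,463,.085) -101.2 -1.9
(302,210,.085+.009) 64.9 -1.8
(248,407,.085+.009) -74.6 -0.9
ring 7 299.0 180.28571428571428 247.0 403.42857142857144
(240,463,.09) -105.7 -3.0
(302,210,.09+.009) 59.1 -2.9
(248,407,.09+.009) -79.3 -2.1
ring 7 299.0 180.28571428571428 247.0 403.42857142857144
(240,463,.095) -110.1 -4.2
(302,210,.095+.009) 53.3 -4.1
(248,407,.095+.009) -84.0 -3.2
ring 7 299.0 180.28571428571428 247.0 403.42857142857144
(240,463,.1) -114.6 -5.3
(302,210,.1+.009) 47.5 -5.2
(248,407,.1+.009) -88.8 -4.4
ring 7 299.0 180.28571428571428 247.0 403.42857142857144
```

Request:
{"method": "carry_out", "body": {
  "commands": [
    [0, -0.8, 20, 0, 0, 0, 0.1],
    [0, 0, 40, 0, 0, 0, 0.1],
    [0, 0, 40, 0, 0, 0, 0.1],
    [0, 0, 25, 0, 0, 0, 0.1],
    [0, 0, 10, 0, 0, 0, 0.1],
    [0, 0, 4, 0, 0, 0, 0.1],
    [0, 0, 0, 0, 0, 0, 0.1],
    [0, 0, 0, 0, 0, 0, 0.1]
  ],
  "force": 20
}}

```text
clock: 15.5
eef_pos: [0.5882, 0.0777, 0.0747]
eef_rot: [0.001, -0.256, 0.967, -0.0]
ft_force: [-0.7, -0.3, -0.0]
grip_width: 0.039
grip_force: 0.0
```

Request:
{"method": "carry_out", "body": {
  "commands": [
    [0, 0, 0, 0, 0, 0, 0.4],
    [0, 0, 0, 0, 0, 0, 0.45],
    [0, 0, 0, 0, 0, 0, 0.5],
    [0, 0, 0, 0, 0, 0, 1],
    [0, 0, 0, 0, 0, 0, 1],
    [0, 0, 0, 0, 0, 0, 1],
    [0, 0, 0, 0, 0, 0, 1]
  ]
}}

```text
clock: 16.2
eef_pos: [0.5873, 0.078, 0.0736]
eef_rot: [0.0, -0.255, 0.967, 0.0]
ft_force: [0.3, 1.7, 0.3]
grip_width: 0.0213
grip_force: 20.0
```

```bash
python3 look.py k
```

```text
clip frame x,y mm -5.8 -1.0 z 0.0735 F [ 0.7  2.1 -0.5] Fx 1.7 M [ 0.4  -0.01 -0.03] q [ 0.    -0.255  0.967  0.   ]
```

Request:
{"method": "carry_out", "body": {
  "commands": [
    [-1, 0, 0, 0, 0, 0, 1],
    [-1, 0, 0, 0, 0, 0, 1],
    [-1, 0, 0, 0, 0, 0, 1],
    [-1, 0, 0, 0, 0, 0, 1],
    [-1, 0, 0, 0, 0, 0, 1],
    [0, 0, 0, 0, 0, 0, 1]
  ]
}}

```text
clock: 16.85
eef_pos: [0.5912, 0.0803, 0.0734]
eef_rot: [-0.0, -0.256, 0.967, 0.0]
ft_force: [-3.4, -2.3, 0.8]
grip_width: 0.0215
grip_force: 20.0
```

```bash
python3 look.py l; python3 chk.py k "(240,463,.09)"; python3 chk.py l "(240,463,.09)"
```

```text
clip frame x,y mm -1.2 -1.0 z 0.0734 F [-2.9 -2.4  0.9] Fx -3.7 M [-0.24  0.57 -0.05] q [-0.    -0.256  0.967  0.   ]
(240,463,.09) -105.7 -3.0
ring 6 299.5 180.33333333333334 249.5 403.66666666666674
(240,463,.09) -105.7 -3.0
ring 7 300.0 179.28571428571428 252.0 398.42857142857144
```

Request:
{"method": "carry_out", "body": {
  "commands": [
    [-1, 0, 0, 0, 0, 0, 1],
    [-1, 0, 0, 0, 0, 0, 1],
    [-1, 0, 0, 0, 0, 0, 1],
    [-1, 0, 0, 0, 0, 0, 1],
    [-1, 0, 0, 0, 0, 0, 1],
    [0, 0, 0, 0, 0, 0, 1]
  ]
}}

```text
clock: 17.5
eef_pos: [0.596, 0.0829, 0.0735]
eef_rot: [0.0, -0.256, 0.967, 0.0]
ft_force: [-2.0, -0.3, 0.2]
grip_width: 0.0211
grip_force: 20.0
```

```bash
python3 look.py n;  python3 chk.py n
```

```text
clip frame x,y mm 4.3 -1.0 z 0.0736 F [-3.4 -1.4 -0.2] Fx -3.7 M [-0.02  0.53 -0.02] q [ 0.    -0.256  0.967  0.   ]
ring 6 300.5 177.33333333333334 254.5 388.66666666666674
```

Request:
{"method": "carry_out", "body": {
  "commands": [
    [-1, 0, 0, 0, 0, 0, 1],
    [-1, 0, 0, 0, 0, 0, 1],
    [-1, 0, 0, 0, 0, 0, 1],
    [0, 0, 0, 0, 0, 0, 1]
  ]
}}

```text
clock: 17.95
eef_pos: [0.5986, 0.0844, 0.0735]
eef_rot: [0.0, -0.256, 0.967, 0.0]
ft_force: [-3.9, -0.7, -0.6]
grip_width: 0.0212
grip_force: 20.0
```

Request:
{"method": "carry_out", "body": {
  "commands": [
    [-0.5, 0, 0, 0, 0, 0, 1],
    [-0.5, 0, 0, 0, 0, 0, 1],
    [-0.5, 0, 0, 0, 0, 0, 1],
    [-0.5, 0, 0, 0, 0, 0, 1],
    [0, 0, 0, 0, 0, 0, 1]
  ]
}}

```text
clock: 18.45
eef_pos: [0.6002, 0.0853, 0.0735]
eef_rot: [-0.0, -0.256, 0.967, 0.0]
ft_force: [-4.0, 0.3, 0.5]
grip_width: 0.021
grip_force: 20.0
```

```bash
python3 look.py o;  python3 chk.py o
```

```text
clip frame x,y mm 9.1 -1.0 z 0.0735 F [-3.4 -0.1  1.2] Fx -3.0 M [ 0.06  0.71 -0.08] q [ 0.    -0.256  0.967  0.   ]
ring 8 301.0 176.0 257.0 382.0
```

Request:
{"method": "carry_out", "body": {
  "commands": [
    [-0.5, 0, 0, 0, 0, 0, 1],
    [-0.5, 0, 0, 0, 0, 0, 1],
    [-0.5, 0, 0, 0, 0, 0, 1],
    [0, 0, 0, 0, 0, 0, 1]
  ]
}}

```text
clock: 18.9
eef_pos: [0.6015, 0.086, 0.0735]
eef_rot: [0.0, -0.256, 0.967, 0.0]
ft_force: [-4.2, -0.7, 0.2]
grip_width: 0.0212
grip_force: 20.0
```

Request:
{"method": "carry_out", "body": {
  "commands": [
    [-0.5, 0, 0, 0, 0, 0, 1],
    [-0.5, 0, 0, 0, 0, 0, 1],
    [-0.5, 0, 0, 0, 0, 0, 1],
    [0, 0, 0, 0, 0, 0, 1]
  ]
}}

```text
clock: 19.3
eef_pos: [0.6029, 0.0868, 0.0735]
eef_rot: [0.0, -0.256, 0.967, 0.0]
ft_force: [-4.4, 0.9, 1.2]
grip_width: 0.0219
grip_force: 20.0
```

```bash
python3 look.py p;  python3 chk.py p
```

```text
clip frame x,y mm 12.1 -1.1 z 0.0735 F [-3.7  0.8  0.4] Fx -2.8 M [ 0.16  0.72 -0.06] q [ 0.    -0.256  0.967  0.   ]
ring 8 300.75 175.125 255.75 377.625
```

Request:
{"method": "carry_out", "body": {
  "commands": [
    [-0.5, 0, 0, 0, 0, 0, 1],
    [-0.5, 0, 0, 0, 0, 0, 1],
    [-0.5, 0, 0, 0, 0, 0, 1],
    [0, 0, 0, 0, 0, 0, 1]
  ]
}}

```text
clock: 19.75
eef_pos: [0.6042, 0.0875, 0.0735]
eef_rot: [-0.0, -0.256, 0.967, 0.0]
ft_force: [-3.9, 0.0, -0.2]
grip_width: 0.0214
grip_force: 20.0
```

Request:
{"method": "carry_out", "body": {
  "commands": [
    [-0.5, 0, 0, 0, 0, 0, 1],
    [-0.5, 0, 0, 0, 0, 0, 1],
    [0, 0, 0, 0, 0, 0, 1]
  ]
}}

```text
clock: 20.05
eef_pos: [0.6051, 0.088, 0.0736]
eef_rot: [0.0, -0.256, 0.967, 0.0]
ft_force: [-3.7, 1.0, -0.3]
grip_width: 0.0212
grip_force: 20.0
```

```bash
python3 look.py q;  python3 chk.py q
```

```text
clip frame x,y mm 14.7 -1.1 z 0.0736 F [-5.1  1.1  0.4] Fx -3.9 M [ 0.17  0.76 -0.09] q [ 0.    -0.256  0.967  0.   ]
ring 6 301.5 174.33333333333334 259.5 373.66666666666674
```

```bash
cat > ring.py <<'E'
import pickle,numpy as np,sys
from h import *
e=np.array([.5918,.0817]);a=np.radians(29.6);ux=np.array([np.cos(a),np.sin(a)])
for f in sys.argv[1:]:
    S=pickle.load(open(f+".pkl","rb"));im=S["img"][150:195,285:318].astype(float)
    w=np.clip(im[...,2]-np.maximum(im[...,1],im[...,0])-15,0,None);ys,xs=np.mgrid[150:195,285:318]
    c=((w*xs).sum()/w.sum(),(w*ys).sum()/w.sum());print(f,np.round(c,2),((ray(S,c,.099)[:2]-e)@ux*1000).round(1))
E
python3 ring.py j k l n o p q
```

```text
j [293.66 177.86] -71.3
k [293.73 176.7 ] -67.6
l [294.15 175.63] -64.1
n [294.81 174.6 ] -60.6
o [294.16 173.16] -56.2
p [294.03 172.61] -54.5
q [294.43 172.22] -53.1
```

```bash
sed -i 's/-15,0,None)/-40,0,None);w[:,:8]=0;w[:,22:]=0/' ring.py; python3 ring.py j k l n o p q; python3 -c "
import pickle
for f in 'kq':
    im=pickle.load(open(f+'.pkl','rb'))['img'].astype(int);print((im[168:186,296:304,2]-im[168:186,296:304,1]))"
```

```text
j [298.67 180.17] -76.9
k [299.03 180.22] -76.9
l [299.84 179.24] -73.6
n [300.13 177.25] -67.3
o [301.23 176.07] -63.2
p [301.   175.12] -60.2
q [301.11 174.18] -57.2
[[ 0  1  0  0 -2 -2  1 -1]
 [ 2  0  0  0  1  0  0 -1]
 [ 3  2  0  1  1  0 -1  0]
 [ 2  2  0  0  0  0  0  1]
 [ 3  3  2  2 -1 -1  0  1]
 [ 2  2  1 -1  1  1 -1 -1]
 [ 2  0  1  0  0  2 -1  0]
 [ 1  1  1 -2 -1  1  1  0]
 [ 1  1  0 -1  0  1  1  0]
 [ 0 -2 -1  1  0  0 -1 -1]
 [ 1  0  0  0  0  0  0 -1]
 [ 1 23 30 12 10  4 -1  0]
 [20 83 92 78 77 41 11  1]
 [31 14  2  7 34 64 53 16]
 [-1 -1 -1  0  0  0 42 43]
 [-1 -1  0 -1 -1  0  1 30]
 [-1  0 -2 -1 -1  0 -2 16]
 [-1 -1 -2 -1 -1 -2  0 -1]]
[[ 0  0  0  0  1  1 -1  2]
 [ 2  2  0 -1  2 -3  0 -2]
 [ 2  2  2 -2 -1  0  0 -1]
 [ 2  3  1  0 -1  2  0  0]
 [ 4  2  1  0  6 -1 -1  1]
 [ 1  3  6 20 33 20 11  5]
 [ 3 18 31 73 72 92 79 39]
 [ 9 16  2  0  0  8 19 62]
 [15  2 -2 -2 -1  0  0 -1]
 [ 0  0 -1 -1 -1 -1 -1 -2]
 [ 0  0 -2 -1 -1 -2  0 -1]
 [ 0 -2 -2 -2 -1 -1 -1 -1]
 [-1 -1  0 -1 -1  0  0 -2]
 [ 0  1  0  0 -2  0 -1  1]
 [ 0  1  0  1  1  1 -1 -1]
 [-1  0  0  0  1  0  1 -1]
 [-1 -2 -1 -1  0  3  0  1]
 [-4 -4 -2 -3 -4  1  1  1]]
```

Request:
{"method": "carry_out", "body": {
  "commands": [
    [-0.5, 0, 0, 0, 0, 0, 1],
    [-0.5, 0, 0, 0, 0, 0, 1],
    [0, 0, 0, 0, 0, 0, 1]
  ]
}}

```text
clock: 20.4
eef_pos: [0.6052, 0.0881, 0.0734]
eef_rot: [-0.001, -0.256, 0.967, -0.0]
ft_force: [-5.1, -0.9, 0.4]
grip_width: 0.0217
grip_force: 20.0
```

Request:
{"method": "carry_out", "body": {
  "commands": [
    [-0.5, 0, 0, 0, 0, 0, 1],
    [-0.5, 0, 0, 0, 0, 0, 1],
    [0, 0, 0, 0, 0, 0, 1]
  ]
}}

```text
clock: 20.7
eef_pos: [0.6051, 0.0881, 0.0731]
eef_rot: [-0.002, -0.256, 0.967, -0.0]
ft_force: [-6.9, -2.3, 0.1]
grip_width: 0.0213
grip_force: 20.0
```

```bash
python3 look.py r;  python3 ring.py r
```

```text
clip frame x,y mm 14.7 -1.0 z 0.0731 F [-5.9 -2.6 -0. ] Fx -6.4 M [-0.27  1.15 -0.  ] q [-0.002 -0.256  0.967 -0.   ]
r [301.27 174.25] -57.4
```

Request:
{"method": "carry_out", "body": {
  "commands": [
    [-0.5, 0, 0, 0, 0, 0, 1],
    [-0.5, 0, 0, 0, 0, 0, 1],
    [0, 0, 0, 0, 0, 0, 1]
  ]
}}

```text
clock: 21.05
eef_pos: [0.6051, 0.0881, 0.0729]
eef_rot: [-0.003, -0.256, 0.967, -0.0]
ft_force: [-7.3, -4.1, 1.0]
grip_width: 0.0212
grip_force: 20.0
```

Request:
{"method": "carry_out", "body": {
  "commands": [
    [-0.5, 0, 0, 0, 0, 0, 1],
    [-0.5, 0, 0, 0, 0, 0, 1],
    [0, 0, 0, 0, 0, 0, 1]
  ]
}}

```text
clock: 21.35
eef_pos: [0.6053, 0.0883, 0.0727]
eef_rot: [-0.004, -0.256, 0.967, -0.0]
ft_force: [-8.9, -4.9, 0.6]
grip_width: 0.0215
grip_force: 20.0
```

```bash
python3 look.py s;  python3 ring.py s
```

```text
clip frame x,y mm 15.0 -1.0 z 0.0727 F [-8.7 -3.8  1.1] Fx -9.4 M [-0.69  1.43 -0.05] q [-0.004 -0.256  0.967 -0.   ]
s [301.22 174.28] -57.5
```

Request:
{"method": "carry_out", "body": {
  "commands": [
    [1, 0, 0, 0, 0, 0, 1],
    [1, 0, 0, 0, 0, 0, 1],
    [0, 0, 0, 0, 0, 0, 0.6],
    [0, 0, 0, 0, 0, 0, 0.3],
    [0, 0, 0, 0, 0, 0, 0.1],
    [0, 0, 0, 0, 0, 0, 0.1],
    [0, 0, 0, 0, 0, 0, 0.1]
  ]
}}

```text
clock: 22.1
eef_pos: [0.6082, 0.0888, 0.074]
eef_rot: [0.001, -0.256, 0.967, -0.0]
ft_force: [-0.2, 0.1, -0.2]
grip_width: 0.038
grip_force: 0.0
```

Request:
{"method": "carry_out", "body": {
  "commands": [
    [0, 0, -5, 0, 0, 0, 0.1],
    [0, 0, -20, 0, 0, 0, 0.1],
    [0, 0, -40, 0, 0, 0, 0.1],
    [0, 0, -40, 0, 0, 0, 0.1],
    [0, 0, -30, 0, 0, 0, 0.1],
    [0, 0, -10, 0, 0, 0, 0.1],
    [0, 0, 0, 0, 0, 0, 0.1],
    [0, 0, 0, 0, 0, 0, 0.1]
  ]
}}

```text
clock: 22.9
eef_pos: [0.6058, 0.0889, 0.2173]
eef_rot: [-0.001, -0.256, 0.967, 0.0]
ft_force: [0.3, -0.1, 0.2]
grip_width: 0.039
grip_force: 0.0
```

```bash
python3 look.py t;  python3 ring.py s t
```

```text
clip frame x,y mm 15.4 -0.5 z 0.2166 F [ 0.6  0.3 -0.5] Fx 0.7 M [ 0.04  0.01 -0.03] q [-0.002 -0.256  0.967  0.001]
s [301.22 174.28] -57.5
t [300.47 174.12] -57.2
```

View pics/t.png

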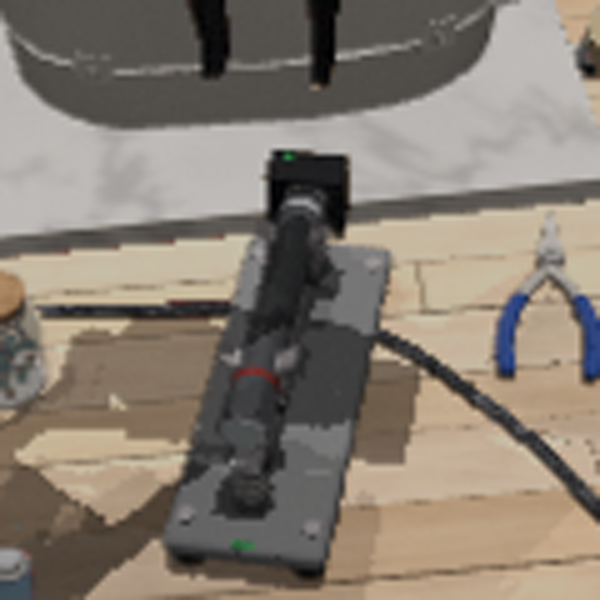

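The tail is now under the hood, the ring has stayed at about (256,375) since the stop, and the gripper is clear. I'm handing in.

```bash
python3 -c "
from cell import ctrl
print(ctrl.close_job())"
```

```text
the job is handed in; nothing more can be done
None
```

The job is handed in, with no verdict returned: by force readings and camera, the torch snapped into both clips, was slid until it stopped firmly at the contact (about 10 N total push), and was released with the gripper raised clear.

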